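Press the lid home on a dose-cup stack

TASK

The lid of the tall green, white and red dose-cup stack that stands on the desk between the lid press and the white bin is not pressed on yet. Stand that stack in the middle of the round mat of the lid press, push the treadle down to its stop so that the press seats the lid fully, and let the treadle come back up. Then stand the closed stack upright in the white bin beside the ones already there, and leave the other things where they are.

Things in the scene. Friction and masses are not known exactly. Their poses are not given: they have to be found in the camera images.
- dose_open: Stack of three nested round dose cups (green below, white, red on top) whose red lid stands up 6 to 9 mm. 92 mm tall with the lid home, 62 to 64 mm across, light (35 g), loose on the desk. Origin: centre of its underside, z up its axis. Grip it round the cups, fingertips 45 to 75 mm above its underside; keep the palm above the raised lid, which reaches up to 101 mm above its underside.
- dose_open_lid (a joint): How far that stack's lid stands up (m): 0 is fully home, 0.006 to 0.009 at the start. It is tight and stays where it is; about 5 N straight down on it moves it.
- press: Lid press, fixed, 0.31 x 0.15 m: white cheeks, treadle in front, presser arm with round blue foot. Origin: on the desk under the mat's centre; -x is its front (towards the robot). With the treadle up all is free above the mat up to x = 0.055. Cheeks at y = +-0.046, 58 mm high from x = 0.038, 100 mm from 0.071, 140 mm from 0.092. Treadle arms at y = +-0.069, up to 55 mm high beside the mat.
- nest (a point): Centre of the top of the press's round black rubber mat (80 mm across, 12 mm above the desk), where a stack stands under the presser's foot. Axes as press. A steel fence, 24 mm above the desk, curves round the mat's rear, 42 mm from its centre. The stack should stand within 12 mm of the centre.
- treadle_pad (a point): Middle of the top of the treadle's black ribbed rubber pad (128 mm wide in the press's y, 42 mm deep in its x). It moves with the treadle: in the press's frame at x = -0.132, z = 0.117 when up, and at x = -0.146, z = 0.035 when down on its stop.
- treadle (a joint): Angle of the treadle (rad): 0 is up (it springs back by itself), 0.45 is down on its stop. The spring and the lid together push back with up to about 15 N on the pad. Gears tie it to the presser, which tips forward as the treadle goes down, meets the raised lid at about 0.42 and has the lid home at the stop.
- bin: White plastic bin, open on top, fixed: 182 x 272 x 65 mm over its lip, inside 148 mm (x) by 236 mm (y), floor 2.5 mm thick. Origin: centre of its underside. Two closed stacks stand side by side in its -y end (centres at y = -0.078); the other part of it is free, about 160 mm long, with its middle at y = +0.04.
- bin_dose_0: A closed stack of the same size standing in the bin, loose. Origin: centre of its underside.
- bin_dose_1: The other closed stack standing in the bin, loose. Origin: centre of its underside.
- dose_short: A shorter stack of two cups only (green and red, no white), lid home, 66 mm across, 71 mm tall, loose on the desk near the tall one; to be left alone. Origin: centre of its underside.
- green_cup: Empty green dose cup with a finger tab, 62 mm across, 44 mm high, loose on the desk; to be left alone. Origin: centre of its underside.
- white_cup: Empty white dose cup, 62 mm across, 40 mm high, loose on the desk; to be left alone. Origin: centre of its underside.
- tablets: White tablet bottle with an orange-red label, 43 mm across, 66 mm high, loose on the desk; to be left alone. Origin: centre of its underside.

How it is judged:
By the outcome, as a careful person would: the job done as asked, in the order asked, and still so for the second after the job is handed in, with the robot touching nothing.
It also fails if it takes over 64 s, if anything falls off the work surface, if the arm or the gripper's body presses on something with over 40 N, if the wrist force passes 120 N, or if a joint passes its speed limit or range.

ROBOT

A 6-joint arm with a two-finger parallel gripper is mounted at the origin on a cart in front of the work surface, level with it; the furniture and walls round the work are solid. World frame = base frame: x ahead of the robot, y to its left, z up, the work surface at z = 0. Lengths are in m, angles in rad, forces in N, time in s.
With the tool pointing down it reaches from about 0.325 to 0.775 m from the base axis. Payload 5.5 kg.
Tool frame: the origin (TCP) lies at the centre of the arm's flange, where the gripper is bolted on; the fingertips stand 182 mm ahead of it and the grasp point (between the pads) lies 163 mm ahead of it; z points along the fingers, y is the line along which they close (so a half turn about z gives the same grasp; the last joint's range is limited). The gripper opens to 88 mm and grips with 3 to 60 N. Pads are 20 mm wide; open, the fingers measure 115 mm over their backs; the gripper's body (75 mm by 178 mm) begins 61 mm behind the grasp point.
Start: joints at [-1.188, 0.091, 1.231, -0, 1.82, -0.057], TCP at [0.255, -0.543, 0.405] pointing down, gripper open.
Joint ranges: [-2.87, 2.87], [-0.86, 2.18], [0.17, 2.46], [-1.51, 4.65], [0.06, 2.69], [-2.65, 2.65]. Speed limits (rad/s): [2.57, 2.57, 3.01, 3.14, 3.14, 3.14].

INTERFACE

Orientations are given as a unit quaternion [w, x, y, z].
In Python, from bench import manip, gripper_open, close, eyes, order, finder gives the robot as it stands. Calls block until the motion is done:
- manip.move_to(position, orientation): joint-space move of the TCP to a pose.
- manip.move_l(position, speed=0.15, orientation=None): straight line of the TCP; orientation=None keeps the orientation; speed is the mean speed in m/s.
- manip.movej(angles): joint-space move.
- gripper_open() and close(): open the fingers fully, or close them until they stop; the grip force is fixed at half the most.
- manip.hold(seconds).
- manip.inverse_kinematics(position, orientation): joint angles nearest the present ones, or None.
- manip.state(): the state.
- eyes.get_image(name): name is "scene" or "top" or "wrist"; returns a dict with "frame" (420x560x3 uint8, blue, green, red), "depth" (420x560 float32, m along the optical axis (not along the pixel's ray), 0 where there is no reading), "camera_matrix" (3x3 intrinsics, pixels), "k1" (the pictures are not rectified: a ray, as slopes to the right and down, at radius r is drawn at 1 + k1 r^2 times it, then the intrinsics apply), "view" (4x4, takes a point from world to camera coordinates). Camera axes: x right, y up, looking along -z (the intrinsics and any distortion apply to the point x, -y, -z); pixel columns grow to the right and rows downward; lengths in m; the calibration is good to about 2 mm. A picture is of the moment at which its call begins.
A pose or a line that the arm cannot do raises manip.IKError and nothing moves.
- order.job_done(): hands the job in; it is judged then, once.
Trained networks look in a picture, given as the dict that the camera call returned (one of the last four; its "shot" number tells which), for a name from the list of things; names that differ only in an ending like _2 or _b are one class to them, and where a whole thing is asked for, a point or a joint stands for the part that bears it (a point fixed in the world has none). Each returns a list of dicts, best first, with "conf" (0 to 1); they miss things now and then, are a little off and sometimes report something else, mostly with a low value. They report only what shows in the picture. A call takes as long as a camera call.
- finder.regions_of(target, picture): "mask" (420x560 bool, what is visible of it) and "bbox" ([left, top, right, bottom] in pixels, round what is visible of it).
The state is a dict: "time": time; "joint_pos": joint angles; "dq": joint speeds; "joint_torque": joint torques, N m; "ee_pos": TCP position; "ee_rot": TCP orientation; "ft_force": force on the tool from outside, world axes, zero at the start; "moment": the same for the moment, N m; "finger_gap": finger opening in m; "finger_force": force on a finger pad.
Only numpy, scipy, OpenCV 4.12 (cv2) and the standard library are available. Lean on these libraries where they do the work, as an engineer would, in place of code of your own. Each camera call takes 0.05 s, during which the arm holds its last target. There are 200 camera calls.

## Working session

There is one attempt and no reset: what is moved stays moved. The work goes in short steps, each a Python script; the robot and the scene stay as the last script left them, time stands still between calls to the robot, and variables do not carry over. Pictures are saved under pics/ and viewed, at most 10 in all, crops included, and the job is handed in when it is done.

```bash
mkdir -p pics; ls; cat > h.py <<'E'
import numpy as np, cv2
from bench import manip, gripper_open, close, eyes, order, finder
def cloud(p):
    d=p["depth"];K=p["camera_matrix"];h,w=d.shape
    u,v=np.meshgrid(np.arange(w),np.arange(h))
    uv=np.stack([u,v],-1).reshape(-1,1,2).astype(float)
    n=cv2.undistortPoints(uv,np.array(K,float),np.array([p["k1"],0,0,0.])).reshape(h,w,2)
    c=np.stack([n[...,0]*d,-n[...,1]*d,-d,np.ones_like(d)],-1)
    W=c@np.linalg.inv(p["view"]).T
    W=W[...,:3]; W[d<=0]=np.nan
    return W
def save(p,n): cv2.imwrite("pics/"+n+".png",p["frame"])
E
python3 - <<'E'
from h import *
for c in ("top","scene"):
    p=eyes.get_image(c);save(p,c);W=cloud(p)
    for n in "dose_open press treadle_pad nest bin bin_dose_0 dose_short green_cup white_cup tablets".split():
        try: R=finder.regions_of(n,p)
        except Exception as e: print(n,e);continue
        for r in R[:4]:
            q=W[r["mask"]];q=q[~np.isnan(q[:,0])]
            if len(q)<5: continue
            t=q[q[:,2]>np.percentile(q[:,2],97)-.006]
            print(c,n,round(r["conf"],2),np.array(r["bbox"]).astype(int),"med",np.median(q,0).round(3),"topmid",((t.min(0)+t.max(0))/2).round(3),"lo",np.percentile(q,2,0).round(3),"hi",np.percentile(q,98,0).round(3))
E
```

```text
bench.py
pics
top dose_open 0.87 [268 179 296 210] med [ 0.572 -0.203  0.097] topmid [ 0.573 -0.204  0.099] lo [ 0.544 -0.233  0.025] hi [ 0.605 -0.175  0.102]
top press 0.81 [160 105 227 239] med [0.628 0.003 0.03 ] topmid [0.696 0.006 0.236] lo [ 0.468 -0.068  0.001] hi [0.758 0.072 0.238]
top treadle_pad 0.79 [159 139 228 231] med [ 0.501 -0.008  0.113] topmid [ 0.487 -0.002  0.12 ] lo [ 0.469 -0.071 -0.002] hi [0.691 0.09  0.122]
top nest 0.78 [163 105 229 240] med [0.629 0.004 0.023] topmid [0.696 0.006 0.236] lo [ 0.468 -0.068 -0.   ] hi [0.763 0.074 0.237]
top bin 0.79 [320 219 431 305] med [ 0.414 -0.428  0.005] topmid [ 0.413 -0.443  0.066] lo [ 0.324 -0.573 -0.001] hi [ 0.502 -0.312  0.067]
top bin_dose_0 0.79 [390 267 427 297] med [ 0.371 -0.511  0.093] topmid [ 0.371 -0.517  0.096] lo [ 0.342 -0.547  0.017] hi [ 0.4   -0.488  0.098]
top bin_dose_0 0.76 [393 234 428 265] med [ 0.443 -0.517  0.092] topmid [ 0.445 -0.524  0.095] lo [ 0.414 -0.553  0.015] hi [ 0.475 -0.494  0.097]
top dose_short 0.75 [260 234 287 261] med [ 0.439 -0.191  0.069] topmid [ 0.439 -0.19   0.071] l
[... 1929 characters left out ...]
275 381 295] med [ 0.438 -0.503  0.092] topmid [ 0.247 -0.503  0.511] lo [ 0.251 -0.512  0.035] hi [ 0.481 -0.492  0.525]
scene bin_dose_0 0.19 [284 200 308 233] med [ 0.561 -0.208  0.094] topmid [ 0.571 -0.203  0.101] lo [ 0.542 -0.233  0.002] hi [ 0.605 -0.174  0.102]
scene green_cup 0.53 [312 227 336 242] med [ 0.566 -0.303  0.021] topmid [ 0.416 -0.33   0.305] lo [ 0.54  -0.338 -0.   ] hi [ 0.577 -0.279  0.046]
scene white_cup 0.77 [281 178 299 200] med [ 0.693 -0.136  0.018] topmid [ 0.682 -0.138  0.04 ] lo [ 0.654 -0.166  0.001] hi [ 0.713 -0.111  0.042]
scene tablets 0.47 [185 191 199 208] med [0.514 0.139 0.049] topmid [0.522 0.146 0.068] lo [0.502 0.126 0.002] hi [0.554 0.164 0.07 ]
```

```bash
python3 - <<'E'
from h import *
p=eyes.get_image("top");W=cloud(p);f=p["frame"]
cv2.imwrite("pics/topc.png",cv2.resize(f[90:310,110:440],None,fx=2.4,fy=2.4,interpolation=cv2.INTER_CUBIC))
x,y,z=W[...,0],W[...,1],W[...,2]
m=(x>.52)&(x<.70)&(abs(y)<.06)&(z>.006)&(z<.018)&(f.max(-1)<90)
q=W[m];print("mat",len(q),q.min(0),q.max(0),np.median(q,0))
(c,r)=cv2.minEnclosingCircle(q[:,:2].astype(np.float32));print(c,r)
m=(x>.45)&(x<.53)&(abs(y)<.1)&(z>.105)&(z<.135)&(f.max(-1)<100)
q=W[m];print("pad",len(q),cv2.minAreaRect(q[:,:2].astype(np.float32)),q.mean(0))
m=(x>.3)&(x<.53)&(y<-.27)&(y>-.6)&(z>.058)&(z<.072)
q=W[m];print("bin",len(q),cv2.minAreaRect(q[:,:2].astype(np.float32)))
m=(x>.64)&(x<.80)&(abs(y)<.1)&(z>.12)
q=W[m];print("upper",cv2.minAreaRect(q[:,:2].astype(np.float32)))
E
```

```text
mat 761 [ 0.58349053 -0.04478875  0.00607236] [0.69942679 0.0523309  0.01790024] [0.62633704 0.00524228 0.01170901]
(0.6445302367210388, 0.01575094647705555) 0.06367472559213638
pad 972 ((0.48944517970085144, 3.078579902648926e-05), (0.043562233448028564, 0.13162314891815186), 0.38851600885391235) [ 0.48915947 -0.00184162  0.11669931]
bin 2127 ((0.4127943515777588, -0.4442688822746277), (0.2720021903514862, 0.18388745188713074), 85.71722412109375)
upper ((0.7371894717216492, -0.025808654725551605), (0.09290757030248642, 0.17555414140224457), 15.845623970031738)
```

View pics/topc.png

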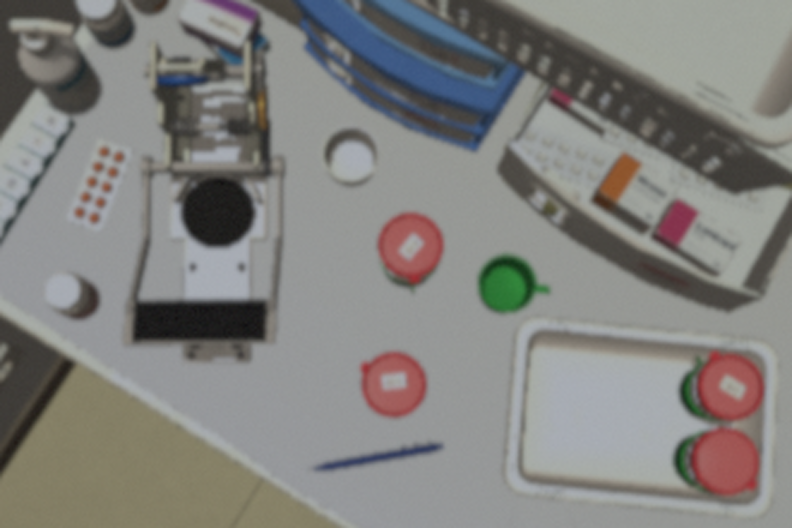

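```bash
python3 - <<'E'
from h import *
p=eyes.get_image("top");W=cloud(p);f=p["frame"]
x,y,z=W[...,0],W[...,1],W[...,2]
m=((x>.575)&(x<.67)&(abs(y)<.05)&(f.max(-1)<60)).astype(np.uint8)
n,l,s,c=cv2.connectedComponentsWithStats(m)
i=1+np.argmax(s[1:,4]);q=W[l==i]
for t in (1,3): print("mat",s[i],np.percentile(q,t,0),np.percentile(q,100-t,0),np.nanmean(q,0))
s=manip.state();print(s["ee_rot"],s["time"],s["finger_gap"])
Q=[0,1,0,0]
for Q in ([0,1,0,0],[0,0,1,0]):
  for P in ([.573,-.203,.40],[.573,-.203,.242],[.622,.003,.40],[.622,.003,.254],[.489,0,.35],[.475,0,.205],[.416,-.404,.40],[.416,-.404,.2445]):
    j=manip.inverse_kinematics(P,Q);print(Q,P,None if j is None else np.round(j,2))
E
```

```text
mat [187 164  28  28 625] [ 0.58719592 -0.03061275  0.00771735] [0.65863643 0.03811454 0.01667914] [0.62271702 0.0038726  0.01178003]
mat [187 164  28  28 625] [ 0.59014627 -0.02795057  0.00832697] [0.65552227 0.03521497 0.01534474] [0.62271702 0.0038726  0.01178003]
[5.51665507e-06 9.75916893e-01 2.18142655e-01 5.70172532e-06] 1.2 0.08785237407346169
[0, 1, 0, 0] [0.573, -0.203, 0.4] [-0.4   0.11  1.22 -0.    1.81  1.17]
[0, 1, 0, 0] [0.573, -0.203, 0.242] [-0.4   0.14  1.47 -0.    1.54  1.17]
[0, 1, 0, 0] [0.622, 0.003, 0.4] [-0.05  0.15  1.18 -0.    1.82  1.52]
[0, 1, 0, 0] [0.622, 0.003, 0.254] [-0.05  0.17  1.41 -0.    1.56  1.52]
[0, 1, 0, 0] [0.489, 0, 0.35] [-0.07 -0.21  1.62 -0.    1.74  1.5 ]
[0, 1, 0, 0] [0.475, 0, 0.205] [-0.07 -0.2   1.86 -0.    1.47  1.5 ]
[0, 1, 0, 0] [0.416, -0.404, 0.4] [-0.83  0.04  1.3  -0.    1.81  0.74]
[0, 1, 0, 0] [0.416, -0.404, 0.2445] [-0.83  0.07  1.54 -0.    1.53  0.74]
[0, 0, 1, 0] [0.573, -0.203, 0.4] [-0.4   0.11  1.22 -0.    1.81 -1.97]
[0, 0, 1, 0] [0.573, -0.203, 0.242] [-0.4   0.14  1.47 -0.    1.54 -1.97]
[0, 0, 1, 0] [0.622, 0.003, 0.4] [-0.05  0.15  1.18 -0.    1.82 -1.62]
[0, 0, 1, 0] [0.622, 0.003, 0.254] [-0.05  0.17  1.41 -0.    1.56 -1.62]
[0, 0, 1, 0] [0.489, 0, 0.35] [-0.07 -0.21  1.62 -0.    1.74 -1.64]
[0, 0, 1, 0] [0.475, 0, 0.205] [-0.07 -0.2   1.86 -0.    1.47 -1.64]
[0, 0, 1, 0] [0.416, -0.404, 0.4] [-0.83  0.04  1.3  -0.    1.81 -2.4 ]
[0, 0, 1, 0] [0.416, -0.404, 0.2445] [-0.83  0.07  1.54 -0.    1.53 -2.4 ]
```

```bash
python3 - <<'E'
from h import *
Q=[0,1,0,0]
manip.move_to([.573,-.2035,.38],Q)
manip.move_l([.573,-.2035,.242],speed=.12)
close()
s=manip.state();print(s["time"],s["finger_gap"],s["finger_force"],s["ee_pos"])
manip.move_l([.573,-.2035,.40],speed=.12)
s=manip.state();print(s["time"],s["finger_gap"],s["ft_force"])
manip.move_to([.6227,.0039,.40],Q)
s=manip.state();print(s["time"],s["finger_gap"],s["ft_force"])
p=eyes.get_image("scene");save(p,"held");W=cloud(p)
a=p["frame"][60:250,150:350];cv2.imwrite("pics/held.png",cv2.resize(a,None,fx=3,fy=3))
E
```

```text
4.75 0.06040767201013661 29.99992040466168 [ 0.5730422  -0.20347585  0.24218661]
6.2167 0.06010987271039972 [ 0.28308441  0.42709779 -1.54354081]
7.075 0.06031634487176145 [-0.41335286  0.09983577 -0.93101246]
```

View pics/held.png

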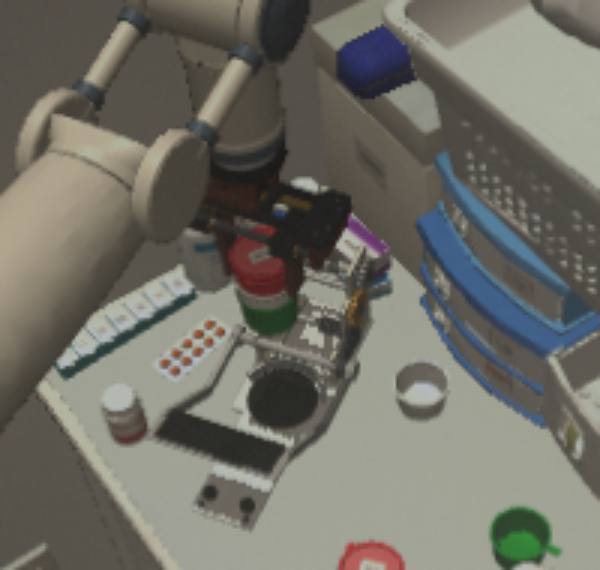

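The picture shows the stack held upright (crop 262,285), high above the empty mat (crop 285,395), with nothing touching the press. Next I'll lower it, release it and check.

```bash
python3 - <<'E'
from h import *
x,y=.6227,.0039
manip.move_l([x,y,.262],speed=.15)
z=.262
while z>.250:
    z-=.0015; manip.move_l([x,y,z],speed=.05)
    f=manip.state()["ft_force"]
    if f[2]>3: break
s=manip.state();print(s["time"],z,f)
gripper_open()
manip.move_l([x,y,.38],speed=.15)
close()
manip.move_to([.489,-.001,.36],[0,1,0,0])
print(manip.state()["time"],manip.state()["ft_force"],manip.state()["finger_gap"])
for c in ("top","scene"):
    p=eyes.get_image(c);W=cloud(p)
    for r in finder.regions_of("dose_open",p)[:2]:
        q=W[r["mask"]];t=q[(q[:,2]>.095)&(q[:,2]<.12)]
        if len(t): print(c,r["conf"],r["bbox"],(np.percentile(t,2,0)+np.percentile(t,98,0))/2,np.median(t,0))
    if c=="scene": cv2.imwrite("pics/mat.png",cv2.resize(p["frame"][60:250,150:350],None,fx=3,fy=3))
E
```

```text
9.6917 0.253 [-0.98135468  0.83376962  4.90244199]
13.2583 [-0.15863688 -0.12298817  0.24233324] 0.0004572455797006767
top 0.82 [190.7, 152.8, 212.2, 187.6] [ 0.62492911 -0.00663924  0.10702958] [ 0.62807559 -0.00689446  0.10868459]
scene 0.82 [237.2, 166.8, 252.1, 196.3] [ 0.63114758 -0.00523747  0.10579664] [ 0.63362217 -0.02090706  0.10952621]
```

View pics/mat.png

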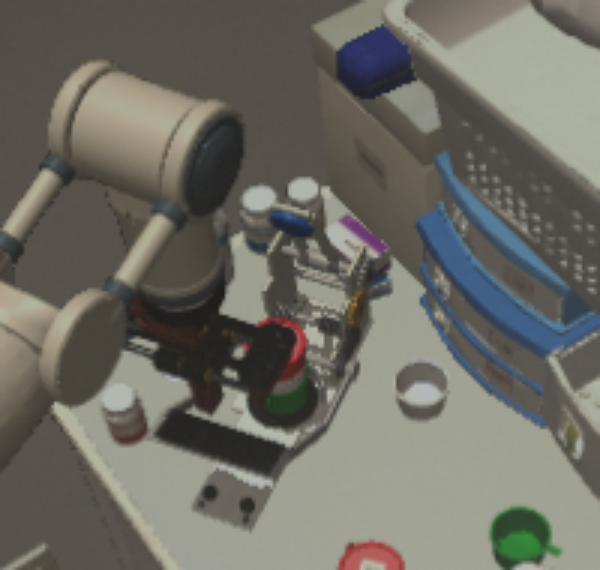

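The stack stands upright on the mat (crop 283,395), partly hidden by the gripper, and the presser is still up. Now the treadle.

```bash
python3 - <<'E'
from h import *
P0=np.array([.489,-.001,.117+.182]);P1=np.array([.475,-.0015,.035+.182])
L=lambda t:(P0+t*(P1-P0)).tolist()
manip.move_l(L(-.05),speed=.12)
for t in (.3,.6,.8):
    manip.move_l(L(t),speed=.05);s=manip.state();print(t,s["ft_force"].round(1) if hasattr(s["ft_force"],"round") else s["ft_force"],np.round(s["ee_pos"],4))
while t<1.1:
    t+=.02;manip.move_l(L(t),speed=.03);s=manip.state();f=np.array(s["ft_force"])
    print(round(t,2),f.round(1),np.round(s["ee_pos"],4))
    if f[2]>27: break
manip.hold(.3);print(manip.state()["ft_force"],manip.state()["time"])
p=eyes.get_image("scene");cv2.imwrite("pics/down.png",cv2.resize(p["frame"][60:250,150:350],None,fx=3,fy=3))
E
```

```text
0.3 [-2.3 -0.8  4.6] [ 0.4848 -0.0012  0.2745]
0.6 [1.2 0.5 4.3] [ 0.4808 -0.0013  0.2501]
0.8 [ 1.3 -0.4  4.2] [ 0.4778 -0.0013  0.2336]
0.82 [1.5 0.7 5.1] [ 0.4776 -0.0014  0.2321]
0.84 [1.9 0.7 4.7] [ 0.4774 -0.0014  0.2303]
0.86 [2.1 0.2 4.7] [ 0.4771 -0.0014  0.2287]
0.88 [2.6 1.3 4.7] [ 0.4767 -0.0014  0.2269]
0.9 [ 2.4 -0.   4.2] [ 0.4764 -0.0015  0.2253]
0.92 [2.1 0.7 4.1] [ 0.4761 -0.0015  0.2236]
0.94 [2.7 0.  4.8] [ 0.4759 -0.0015  0.222 ]
0.96 [1.7 1.  8.5] [ 0.4757 -0.0015  0.2212]
0.98 [ 1.7  1.3 10.7] [ 0.4756 -0.0015  0.2203]
1.0 [ 1.   0.4 12.1] [ 0.4755 -0.0015  0.2191]
1.02 [ 0.6  0.4 14. ] [ 0.4754 -0.0015  0.2179]
1.04 [-1.1  1.2 19.7] [ 0.4753 -0.0015  0.2174]
1.06 [-4.4  1.3 24.1] [ 0.4752 -0.0015  0.217 ]
1.08 [-6.5  1.1 32.4] [ 0.4751 -0.0015  0.2168]
[-5.86447112  1.38248382 32.10196272] 19.75
```

View pics/down.png

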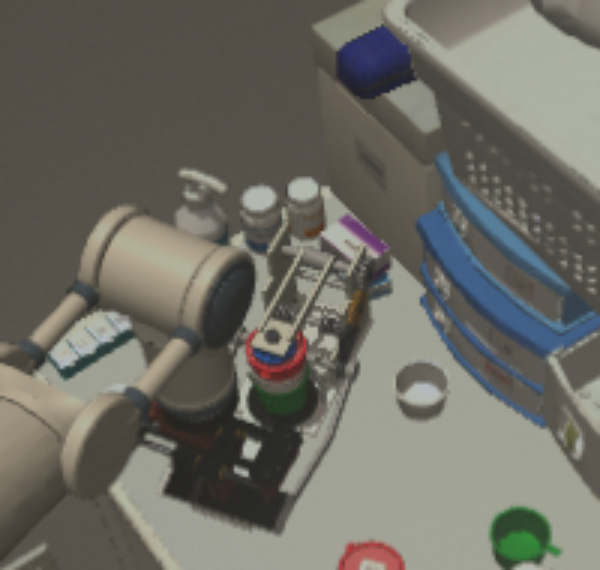

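The presser foot is on the lid (crop 275,350) and the treadle is on its stop: tip z is 0.035 and the force rose stiffly to 32 N. Next I'll let it up and check the lid.

```bash
python3 - <<'E'
from h import *
manip.move_l([.489,-.001,.305],speed=.08)
manip.move_l([.489,-.001,.36],speed=.15)
gripper_open()
manip.move_to([.45,-.25,.40],[0,1,0,0])
print(manip.state()["time"])
for c in ("top","scene"):
    p=eyes.get_image(c);W=cloud(p)
    for r in finder.regions_of("dose_open",p)[:2]:
        q=W[r["mask"]];t=q[(q[:,2]>.095)&(q[:,2]<.125)]
        if len(t): print(c,r["conf"],r["bbox"],(np.percentile(t,2,0)+np.percentile(t,98,0))/2,np.median(t,0),np.percentile(t[:,2],90))
    q=W[(abs(W[...,0]-.4895)<.01)&(abs(W[...,1])<.05)];print("pad z",np.nanmedian(q[:,2]))
    if c=="scene": cv2.imwrite("pics/up.png",cv2.resize(p["frame"][60:250,150:350],None,fx=3,fy=3))
E
```

```text
24.0417
top 0.79 [180.4, 158.6, 214.1, 186.7] [0.6239859  0.00337964 0.10175984] [0.6249663  0.00340414 0.1014837 ] 0.10430786274820099
pad z 0.11678394277074394
scene 0.74 [231.6, 169.5, 252.0, 188.2] [0.6231563  0.00263675 0.1019036 ] [0.62317399 0.00320762 0.10242155] 0.1059499739448206
pad z 0.005785445610184126
```

View pics/up.png

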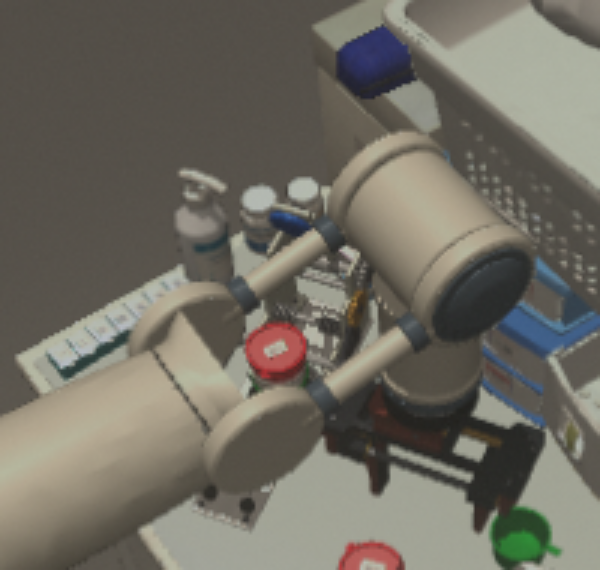

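The closed stack stands on the mat (crop 277,350) with its top at about 0.103 m, so the lid is home. The treadle pad is back up at 0.117 m. Next I'll move the stack to the bin.

```bash
python3 - <<'E'
from h import *
Q=[0,1,0,0]; x,y=.6235,.0033
manip.move_to([x,y,.39],Q)
manip.move_l([x,y,.254],speed=.13)
close();s=manip.state();print(s["time"],s["finger_gap"],s["finger_force"])
manip.move_l([x,y,.40],speed=.13)
b=[.4158,-.4044]
manip.move_to(b+[.40],Q)
s=manip.state();print(s["time"],s["finger_gap"])
manip.move_l(b+[.252],speed=.15)
z=.252
while z>.240:
    z-=.0015; manip.move_l(b+[z],speed=.05)
    f=manip.state()["ft_force"]
    if f[2]>3: break
print(z,f)
gripper_open()
manip.move_l(b+[.38],speed=.15)
manip.move_to([.45,-.15,.42],Q)
print(manip.state()["time"])
p=eyes.get_image("top");W=cloud(p)
cv2.imwrite("pics/end.png",cv2.resize(p["frame"][90:310,110:440],None,fx=2.4,fy=2.4,interpolation=cv2.INTER_CUBIC))
for r in finder.regions_of("dose_open",p)[:4]:
    q=W[r["mask"]];t=q[(q[:,2]>.08)&(q[:,2]<.125)]
    if len(t): print(r["conf"],(np.percentile(t,2,0)+np.percentile(t,98,0))/2,np.median(t,0))
E
```

```text
27.1667 0.060461601964184826 30.000010142975952
30.1167 0.06045852168381187
0.243 [-0.44873732  1.77478308  7.23440716]
35.4583
0.56 [ 0.41725469 -0.40317199  0.09186148] [ 0.41746004 -0.40433197  0.09214492]
```

View pics/end.png

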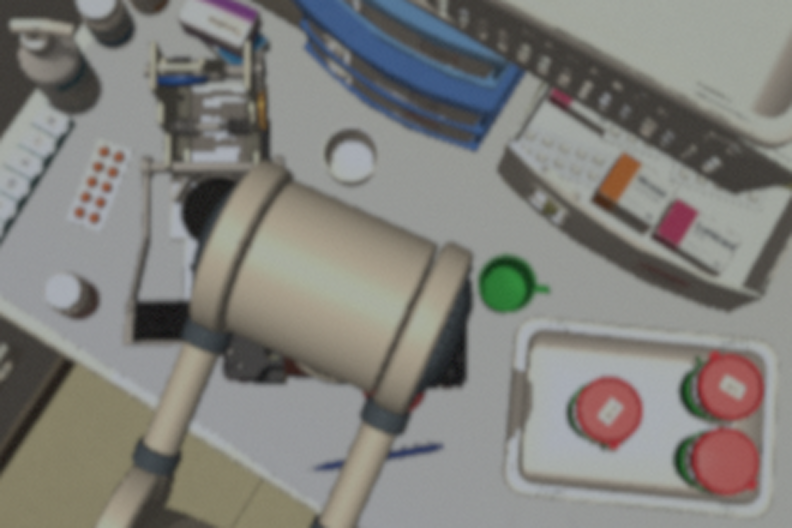

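The closed stack stands upright in the bin (crop 608,410) with its top at about 0.092–0.094 m, the same as its neighbours. Everything else that shows is where it was, and the arm is clear.

```bash
python3 -c "
from h import *
print(order.job_done())"
```

```text
the job is handed in; nothing more can be done
None
```

The job is handed in: the press seated the lid fully, the treadle came back up, and the closed stack stands upright in the bin beside the other two, at about 35 s of the 64 s allowed.

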